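# Espresso cup under the spout, capsule lever down

## Task

Get the coffee machine ready to pour: stand the small espresso cup on the front of the drip tray, between the two guide rails, then slide it back along the tray under the spout, without lifting it, until it rests against the machine's body. Let go of the cup, then press the lever on top of the machine all the way down to its stop and let it spring back up. Keep the cup upright, do not press the lever before the cup is in place, and leave the other things on the counter where they stand.

Things in the scene. Friction and masses are not known exactly. Their poses are not given: they have to be found in the camera images.
- cup: the small espresso cup: white ceramic, no handle, open at the top, 60 mm high, slightly tapered (outside diameter 50 mm at the foot, 62 mm at the rim), wall 4 mm, about 0.1 to 0.17 kg. The narrowest of three white pieces that share three places on the robot's right (-y). Origin: centre of its underside, z up.
- machine: the capsule coffee machine, fixed. Origin: at counter height under the middle of the front face of its black column; x points from its front to its back, y across, z up. Drip tray and base: x -190 to 110 mm, 120 mm wide, top z = 18 mm. Column: x 0 to 110 mm, 120 mm wide, 168 mm high (clear water tank behind, to x = 172 mm).
- head_edge (a point): middle of the lower front edge of the steel brew head that overhangs the tray: machine x = -62 mm, z = 98 mm. The head is 100 mm wide, up to z = 174 mm. An upright gripper strikes it before the cup is home: the tool must lean back, away from the machine, about 35 to 50 degrees from vertical.
- tray_front (a point): point on the open front of the tray, midway between the guide rails, for standing the cup: machine x = -135 mm, z = 18 mm. Rails run along the machine at y = +34 and -34 mm, 6 mm thick (62 mm free between them), x -173 to -3 mm, tops at z = 30 mm.
- cup_home (a point): where the centre of the cup's underside is when the cup is fully home, its rim touching the column: machine x = -31 mm, y = 0, z = 18 mm. The twin spout is right above, its lower end at z = 88 mm.
- lever (a joint): angle of the lever on top of the machine: 0 up (rest), 0.35 rad fully down at its stop. Hinged across the machine at machine x = 60 mm, z = 184 mm; at rest it reaches forward and up at 0.40 rad from level, at the stop at 0.05 rad. A spring returns it: about 3 N at the pad to start it, 8 N to hold it at the stop.
- lever_pad (a point): middle of the upper face of the lever's black finger pad (45 mm along the lever, 70 mm across), 110 mm along the lever from its hinge; at the stop it is about 37 mm lower than at rest and 10 mm nearer the front of the machine.
- tumbler: tall white ceramic tumbler, 105 mm high, 74 mm rim diameter, no handle; bystander. Origin: centre of its underside.
- sugar_bowl: wide white ceramic bowl, 55 mm high, 88 mm diameter; bystander. Origin: centre of its underside.
- pepper_mill: dark wooden pepper mill, 150 mm high, 52 mm diameter; bystander. Origin: centre of its underside.
- cookie_jar: glass jar with a steel lid, 150 mm high, 100 mm diameter; bystander. Origin: centre of its underside.
Things that resemble listed ones, but are neither listed nor needed, are in the scene too. What is shaped like the cup but purple is not meant.

How it is judged (in metres and radians):
On the way, in this order (a step that is already met when the one before it is completed fails the run):
1. the cup stands upright on the open front part of the drip tray, between the rails (y of cup in the frame of machine between -0.01 and 0.01 m and z of cup in the frame of machine between 0.014 and 0.022 m and angle between cup's own z axis and vertical below 0.1 rad and x of cup in the frame of machine between -0.17 and -0.06 m), for 0.1 s.
2. the cup is home under the spout against the column, standing on the tray and let go (y of cup in the frame of machine between -0.01 and 0.01 m and z of cup in the frame of machine between 0.014 and 0.022 m and angle between cup's own z axis and vertical below 0.1 rad and x of cup in the frame of machine between -0.037 and -0.025 m and contact force between the fingers and cup below 0.05 N and linear speed of cup below 0.02 m/s), for 0.2 s.
3. the lever is pressed down to its stop (y of cup in the frame of machine between -0.01 and 0.01 m and z of cup in the frame of machine between 0.014 and 0.022 m and angle between cup's own z axis and vertical below 0.1 rad and x of cup in the frame of machine between -0.037 and -0.025 m and value of joint lever above 0.32 rad and contact force between the fingers and lever above 0.5 N), for 0.1 s.
At the end, for the whole second after the job is handed in: The cup stands upright, released and at rest on the tray between the rails, its centre within 6 mm of home along the machine and 10 mm across; the lever, once pressed to its stop, is back up (under 0.06 rad); the four bystanders stand within 30 mm of their starts (all of step 2 and value of joint lever below 0.06 rad and distance of each of tumbler, sugar_bowl, pepper_mill, cookie_jar from where it was at the start of the episode below 0.03 m and angle between each of tumbler, sugar_bowl, pepper_mill, cookie_jar's own z axis and vertical below 0.15 rad); the robot touches nothing.
It fails at once if the cup is tipped (more than 0.5 rad) (angle between cup's own z axis and vertical above 0.5 rad).
It fails at once if the cup is lifted more than 10 mm off the tray beneath the brew head (x of cup in the frame of machine between -0.062 and 0.03 m and y of cup in the frame of machine between -0.05 and 0.05 m and z of cup in the frame of machine between 0.028 and 0.1 m).
It fails at once if the lever is pressed more than halfway while the cup is not home (value of joint lever above 0.18 rad and not (y of cup in the frame of machine between -0.01 and 0.01 m and z of cup in the frame of machine between 0.014 and 0.022 m and angle between cup's own z axis and vertical below 0.1 rad and x of cup in the frame of machine between -0.037 and -0.025 m)).
It fails at once if a bystander (tumbler, sugar bowl, pepper mill, cookie jar) is knocked over or pushed more than 40 mm (distance of any of tumbler, sugar_bowl, pepper_mill, cookie_jar from where it was at the start of the episode above 0.04 m or angle between any of tumbler, sugar_bowl, pepper_mill, cookie_jar's own z axis and vertical above 0.4 rad).
It also fails if it takes over 64 s, if anything falls off the work surface, if the arm or the gripper's body presses on something with over 40 N, if the wrist force passes 120 N, or if a joint passes its speed limit or range.

## Robot

A 6-joint arm with a two-finger parallel gripper is mounted at the origin on the work surface. World frame = base frame: x ahead of the robot, y to its left, z up, the work surface at z = 0. Lengths are in mm, angles in rad, forces in N, time in s.
With the tool pointing down it reaches from about 300 to 775 mm from the base axis. Payload 14.6 kg.
Tool frame: the origin (TCP) lies between the finger pads; the fingertips stand 11 mm ahead of it and the grasp point (between the pads) lies 8 mm behind it; z points along the fingers, y is the direction in which the jaws open and shut (so a half turn about z gives the same grasp; the last joint's range is limited). The gripper opens to 85 mm and grips with 20 to 120 N. Pads are 22 mm wide; open, the fingers measure 114 mm over their backs; the gripper's body (76 mm by 85 mm) begins 54 mm behind the grasp point. The pads swing forward as they close: fully open they stand 13 mm farther back than shut.
Start: joints at [1.042, 0.3, 1.521, -0, 1.321, -0.067], TCP at [245.054, 492.38, 205.681] pointing down, gripper open.
Joint ranges: [-3.03, 3.03], [-0.79, 2.21], [0.23, 2.52], [-1.04, 4.18], [0, 3.07], [-2.55, 2.55]. Speed limits (rad/s): [2.22, 2.22, 2.57, 3.14, 3.14, 3.14].

## Interface

Orientations are given as a unit quaternion [w, x, y, z].
In Python, from rig import ctrl, camera, sign_off, telemetry gives the robot as it stands. The module is installed in compiled form; this text tells all that it offers. Calls block until the motion is done:
- ctrl.reach(position, orientation): joint-space move of the TCP to a pose.
- ctrl.line_to(position, v=150, rot=None): straight line of the TCP; rot=None keeps the orientation; v is the mean speed in mm/s.
- ctrl.move_j(angles): joint-space move.
- ctrl.command_gripper(opening, effort=None): opening from 0.0 (shut) to 1.0 (fully open); effort is the grip in N (None keeps the last); returns when the fingers have stopped.
- ctrl.hold(seconds).
- ctrl.ik(position, orientation): joint angles nearest the present ones, or None.
- camera(name): name is "scene" or "top" or "wrist"; returns a dict with "image" (384x512x3 uint8, red, green, blue), "depth" (384x512 float32, mm along the optical axis (not along the pixel's ray), 0 where there is no reading), "fx", "fy", "cx", "cy" (pixels), "distortion" ([k1, k2, p1, p2, k3] as OpenCV has them; the pictures are not rectified), "rvec" (rotation vector, rad) and "tvec" (3), from world to camera coordinates, as OpenCV has them; the wrist camera has in their place "T_tool_cam" (4x4, takes a point from camera to tool coordinates, whose origin is the TCP and whose axes are the flange's). Camera axes: x right, y down, z forward; pixel columns grow to the right and rows downward; lengths in mm; the calibration is good to about 2 mm. A picture is of the moment at which its call begins: read the wrist's pose just before it.
A pose or a line that the arm cannot do raises ctrl.PlanningError and nothing moves.
- sign_off(): hands the job in, once; it reports no verdict.
Readings, each from a call of its own:
- telemetry.get_time_s(): time.
- telemetry.get_q(): joint angles.
- telemetry.get_joint_velocities(): joint speeds.
- telemetry.get_joint_efforts(): joint torques, N m.
- telemetry.get_ee_pos(): TCP position.
- telemetry.get_eef_rot(): TCP orientation.
- telemetry.get_ft_force(): force on the tool from outside, world axes, zero at the start.
- telemetry.get_ft_torque(): the same for the moment, N m.
- telemetry.get_grip_width(): opening from 0.0 (shut) to 1.0 (fully open).
Only numpy, scipy, OpenCV 4.12 (cv2) and the standard library are available. Lean on these libraries where they do the work, as an engineer would, in place of code of your own. Each camera call takes 0.05 s, during which the arm holds its last target.

## Working session

There is one attempt and no reset: what is moved stays moved. The work goes in short steps, each a Python script; the robot and the scene stay as the last script left them, time stands still between calls to the robot, and variables do not carry over. Pictures are saved under pics/ and viewed, and the job is handed in when it is done.

```bash
mkdir -p pics; ls
cat > h.py <<'E'
import numpy as np, cv2
from rig import ctrl, camera, sign_off, telemetry
def save(n,im,f=1): cv2.imwrite('pics/'+n,cv2.resize(im[:,:,::-1],None,fx=f,fy=f,interpolation=cv2.INTER_CUBIC))
def K(c): return np.array([[c['fx'],0,c['cx']],[0,c['fy'],c['cy']],[0,0,1.]]),np.array(c['distortion'],float)
def cloud(c):
    k,d=K(c);h,w=c['depth'].shape
    u,v=np.meshgrid(np.arange(w),np.arange(h))
    p=cv2.undistortPoints(np.stack([u,v],-1).reshape(-1,1,2).astype(np.float64),k,d).reshape(h,w,2)
    z=c['depth'].astype(float)
    P=np.dstack([p*z[...,None],z])
    R=cv2.Rodrigues(np.array(c['rvec'],float))[0];t=np.array(c['tvec'],float).ravel()
    return (P-t)@R
def ray(c,px):
    k,d=K(c);p=cv2.undistortPoints(np.array(px,float).reshape(-1,1,2),k,d).reshape(-1,2)
    R=cv2.Rodrigues(np.array(c['rvec'],float))[0];t=np.array(c['tvec'],float).ravel()
    return -R.T@t, np.c_[p,np.ones(len(p))]@R
def proj(c,X):
    k,d=K(c); return cv2.projectPoints(np.array(X,float).reshape(-1,1,3),np.array(c['rvec'],float),np.array(c['tvec'],float),k,d)[0].reshape(-1,2)
E
python3 - <<'E'
from h import *
import pickle
for n in ('scene','top'):
    c=camera(n);save(n+'0.png',c['image'],1.5);pickle.dump(dict(c),open(n+'.pkl','wb'))
    print(n,c['rvec'],c['tvec'],c['fx'],(c['depth']>0).mean())
E
```

```text
pics
scene [ 2.07166299  1.50431337 -0.52933383] [-165.18729862 -295.31448422 1378.98176401] 347.15980478583896 0.9962259928385416
top [ 2.1885841  -2.1451981   0.13958935] [ -21.21879687  537.74561302 1124.52613601] 365.5597528995559 0.9958902994791666
```

View pics/scene0.png

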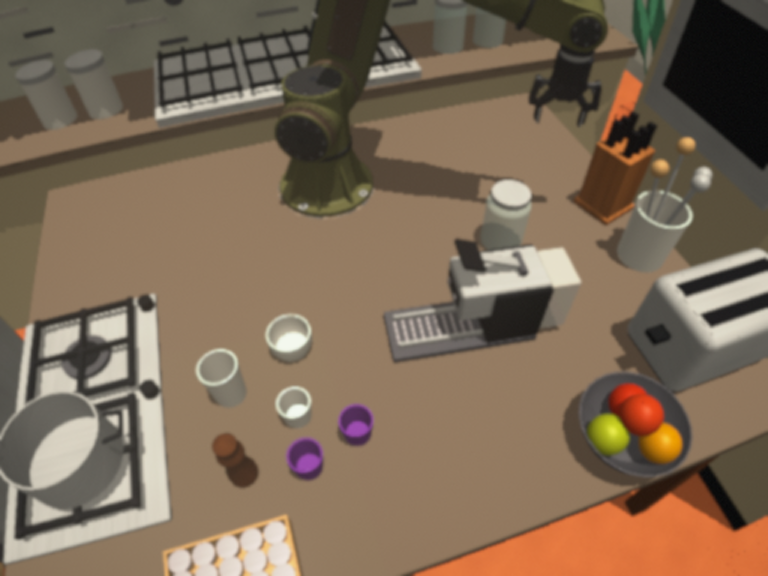

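View pics/top0.png

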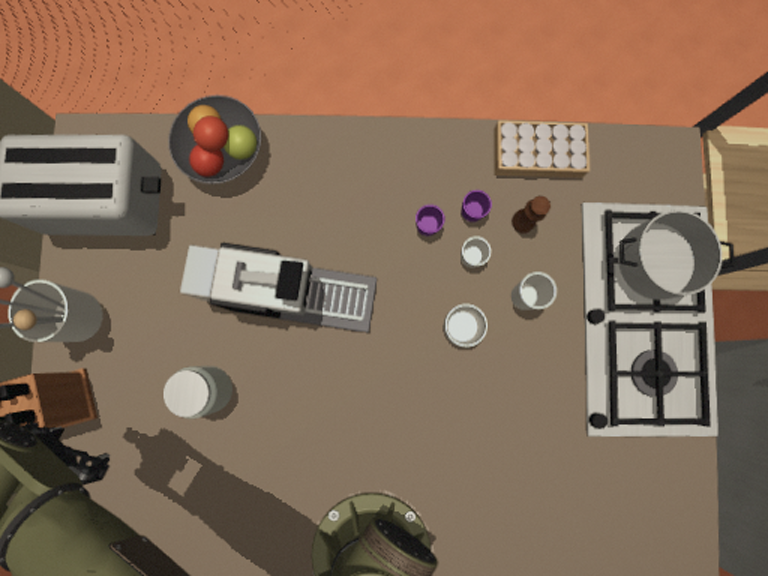

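The cup could be confused with these (768x576 pixels):
- **White pieces in the scene view:** (294,406), (221,377) and (289,338). The same pieces in the top view are at (476,251), (537,290) and (466,326).
- **Purple cups in the scene view:** (305,457) and (356,424).

I choose scene (294,406) / top (476,251), the narrowest white piece. I'll check it in a close crop and measure positions next.

Run:
```python
from h import *
import pickle
s=pickle.load(open('scene.pkl','rb'));t=pickle.load(open('top.pkl','rb'))
save('cropS.png',s['image'][200:340,120:270],5)
save('cropT.png',t['image'][115:235,265:380],6)
save('cropM.png',t['image'][150:230,115:260],5)
Ct=cloud(t);Cs=cloud(s)
def circ(P):
    (x,y),r=cv2.minEnclosingCircle(P.astype(np.float32));return np.round([x,y,r],1)
# per-object, top view seeds (768 px)
for n,(u,v),r in [('cup',(476,251),60),('tumbler',(537,290),60),('bowl',(466,326),70),('mill',(538,208),60),('jar',(190,392),80),('p1',(476,205),50),('p2',(430,220),50)]:
    u0,v0=u/1.5,v/1.5
    for nm,C in (('top',Ct),('scene',Cs)):
        c0=Ct[int(v0),int(u0)]
        m=(np.hypot(C[...,0]-c0[0],C[...,1]-c0[1])<r)&(C[...,2]>8)&(C[...,2]<200)
        P=C[m]; 
        if len(P)==0: continue
        zt=np.percentile(P[:,2],97);T=P[P[:,2]>zt-8]
        print(n,nm,len(P),'ztop %.0f'%zt,'rim circ',circ(T[:,:2]),'all',circ(P[:,:2]))
```

```text
cup top 226 ztop 62 rim circ [ 647.  -211.5   51.7] all [ 647.  -211.5   51.7]
cup scene 417 ztop 60 rim circ [ 627.7 -209.2   31.4] all [ 627.7 -209.2   31.4]
tumbler top 406 ztop 106 rim circ [ 541.  -323.6   36.5] all [ 541.  -323.6   36.6]
tumbler scene 875 ztop 105 rim circ [ 542.6 -324.5   37.5] all [ 542.6 -324.3   37.5]
bowl top 350 ztop 57 rim circ [ 472.9 -186.1   44.1] all [ 472.4 -186.2   44.2]
bowl scene 586 ztop 56 rim circ [ 471.5 -188.    45.8] all [ 471.5 -188.    45.8]
mill top 370 ztop 145 rim circ [ 706.1 -320.8   17.5] all [ 705.6 -322.5   25.5]
mill scene 650 ztop 145 rim circ [ 709.1 -322.9   17.6] all [ 710.3 -323.3   25.2]
jar top 1279 ztop 152 rim circ [328.2 350.9  43.4] all [329.1 349.1  50. ]
jar scene 1228 ztop 150 rim circ [328.8 348.3  45.3] all [332.2 347.5  51.8]
p1 top 240 ztop 61 rim circ [ 728.3 -209.1   31.1] all [ 728.3 -209.1   31.1]
p1 scene 404 ztop 61 rim circ [ 729.3 -212.3   31.3] all [ 729.3 -212.3   31.3]
p2 top 217 ztop 62 rim circ [ 693.4 -108.5   31.1] all [ 693.7 -109.3   31.2]
p2 scene 406 ztop 61 rim circ [ 695.5 -111.1   31.2] all [ 695.5 -111.1   31.2]
```

View pics/cropT.png

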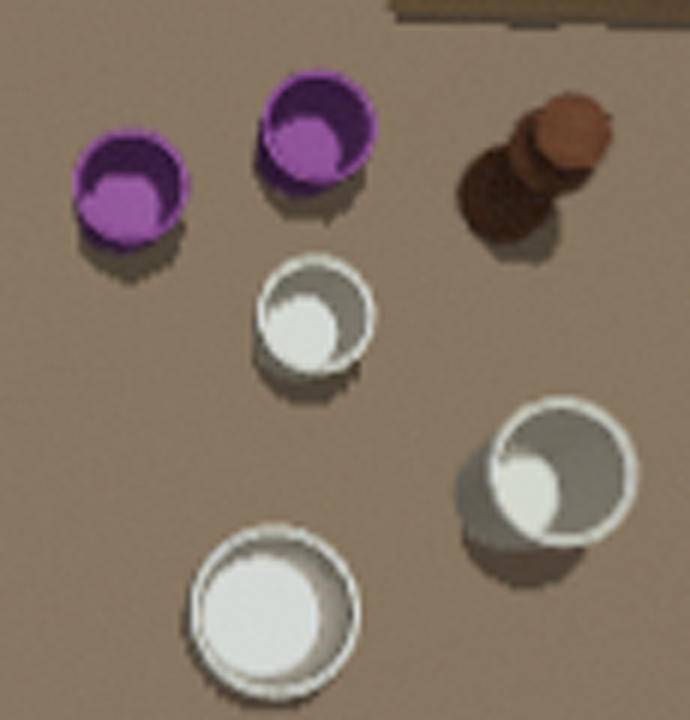

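View pics/cropM.png

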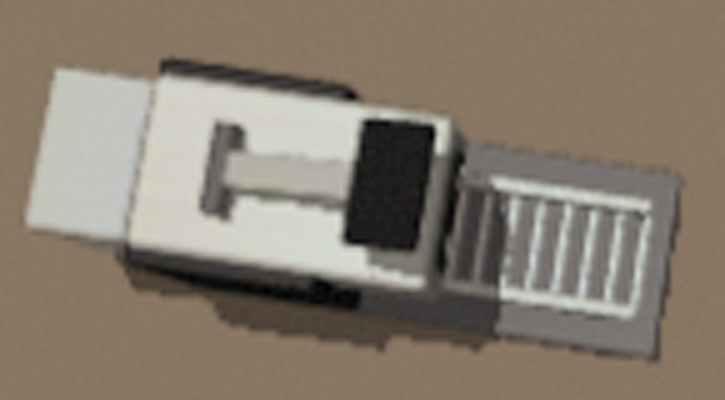

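Run:
```python
from h import *
import pickle
from scipy.optimize import least_squares
s=pickle.load(open('scene.pkl','rb'));t=pickle.load(open('top.pkl','rb'))
Ct=cloud(t);Cs=cloud(s)
for nm,C in (('top',Ct),('scene',Cs)):
    # cup with white mask excluded purple
    img=(t if nm=='top' else s)['image'].astype(int)
    m=(np.hypot(C[...,0]-630,C[...,1]+210)<48)&(C[...,2]>30)&(C[...,2]<80)&(img[...,1]>img[...,0]-25)
    P=C[m];(x,y),r=cv2.minEnclosingCircle(P[:,:2].astype(np.float32));print('cup',nm,x,y,r)
    # machine: tray rectangle points z 8..35, and head/column top z 160..180
    reg=(C[...,0]>430)&(C[...,0]<700)&(C[...,1]>-60)&(C[...,1]<360)
    for lo,hi in ((10,35),(155,180),(180,260)):
        P=C[reg&(C[...,2]>lo)&(C[...,2]<hi)]
        if len(P)<20: continue
        rc=cv2.minAreaRect(P[:,:2].astype(np.float32));print(nm,lo,hi,len(P),'z',np.round(np.percentile(P[:,2],[5,50,95]),1),np.round(rc[0],1),np.round(rc[1],1),round(rc[2],2)); print(np.round(cv2.boxPoints(rc),0).tolist())
```

```text
cup top 626.67724609375 -207.7441864013672 31.192829132080078
top 10 35 1703 z [13.3 17.2 28.6] [536.  177.1] [343.5 120.2] 82.52
[[454.0, 15.0], [573.0, -1.0], [618.0, 340.0], [499.0, 355.0]]
top 155 180 2352 z [157.  170.6 175.1] [546.4 247.2] [235.7 121.2] 82.31
[[471.0, 139.0], [591.0, 122.0], [622.0, 356.0], [502.0, 372.0]]
top 180 260 692 z [188.5 225.4 238. ] [537.5 197.2] [129.7  69.8] 84.24
[[496.0, 136.0], [566.0, 129.0], [579.0, 258.0], [509.0, 265.0]]
cup scene 627.7260131835938 -209.21498107910156 31.414264678955078
scene 10 35 2080 z [14.2 18.2 30.4] [540.  184.4] [361.8 122.1] 81.87
[[454.0, 14.0], [575.0, -3.0], [626.0, 355.0], [505.0, 372.0]]
scene 155 180 2027 z [156.4 170.5 174.5] [547.7 244.4] [234.9 120.3] 82.85
[[473.0, 135.0], [593.0, 120.0], [622.0, 353.0], [503.0, 368.0]]
scene 180 260 557 z [187.2 223.7 236.9] [542.1 195. ] [128.9  73. ] 82.33
[[497.0, 136.0], [570.0, 126.0], [587.0, 254.0], [514.0, 264.0]]
```

The crop confirms it: a narrow white cup at crop pixel (315,315), away from the two purple look-alikes. Both views put it at about (627,-208.5), with its rim at z = 60 to 62. Next I plan the waypoints and check IK.

```bash
cat >> h.py <<'E'
from scipy.spatial.transform import Rotation as Rn
YAW=np.deg2rad(82.35); MX=np.array([np.cos(YAW),np.sin(YAW),0]); MY=np.array([-MX[1],MX[0],0]); Z=np.array([0,0,1.]); MO=np.array([539.6,192.,0])
def M(x,y,z): return MO+x*MX+y*MY+z*Z
def toM(p): d=np.asarray(p)-MO; return np.array([d@MX,d@MY,d[2]])
def quat(z,y):
    x=np.cross(y,z);q=Rn.from_matrix(np.c_[x,y,z]).as_quat();return q[[3,0,1,2]]
def lean(L,sgn=1,az=None):
    a=MX; return quat(np.sin(L)*a-np.cos(L)*Z, sgn*MY)
E
python3 - <<'E'
from h import *
print(telemetry.get_time_s(),telemetry.get_eef_rot(),telemetry.get_ee_pos())
c=camera('wrist');print(np.round(c['T_tool_cam'],2))
cup=np.array([627,-208.5,0])
for sg in (1,-1):
  print('sg',sg)
  for n,p,q in [('cup',cup+30*Z,quat(-Z,sg*np.array([0,1.,0]))),('cupM',cup+30*Z,lean(0,sg)),('up',cup+200*Z,quat(-Z,sg*np.array([0,1.,0]))),
     ('place',M(-140,0,50),lean(0,sg)),('place200',M(-140,0,200),lean(0,sg)),
     ('push0',M(-190,0,55),lean(.8,sg)),('push1',M(-60,0,55),lean(.8,sg)),('pushup',M(-210,0,150),lean(.8,sg)),
     ('lev',M(-45,0,270),lean(0,sg)),('lev2',M(-45,0,195),lean(0,sg))]:
    j=ctrl.ik(list(p),list(q)); print(n,np.round(p),None if j is None else np.round(j,2))
E
```

```text
0.1 [-1.49197038e-04  2.28865466e-01  9.73457914e-01 -5.16512845e-04] [244.95013487 492.16902677 205.15207639]
[[ 0.0000e+00 -9.5000e-01 -3.2000e-01  8.2860e+01]
 [ 1.0000e+00  0.0000e+00  0.0000e+00  1.0000e-02]
 [-0.0000e+00 -3.2000e-01  9.5000e-01 -1.6883e+02]
 [ 0.0000e+00  0.0000e+00  0.0000e+00  1.0000e+00]]
sg 1
cup [ 627. -208.   30.] [-0.38  0.72  1.32 -0.    1.1  -1.95]
cupM [ 627. -208.   30.] None
up [ 627. -208.  200.] [-0.38  0.56  1.17 -0.    1.41 -1.95]
place [521.  53.  50.] None
place200 [521.  53. 200.] None
push0 [514.   4.  55.] [-0.44  0.56  1.77  0.81  1.24  2.39]
push1 [532. 133.  55.] [-0.19  0.54  1.81  0.94  1.09  2.5 ]
pushup [512. -16. 150.] [-0.47  0.41  1.72  0.76  1.4   2.52]
lev [534. 147. 270.] None
lev2 [534. 147. 195.] None
sg -1
cup [ 627. -208.   30.] [-0.38  0.72  1.32 -0.    1.1   1.19]
cupM [ 627. -208.   30.] [-0.38  0.72  1.32 -0.    1.1  -0.24]
up [ 627. -208.  200.] [-0.38  0.56  1.17 -0.    1.41  1.19]
place [521.  53.  50.] [ 0.03  0.43  1.74 -0.    0.97  0.17]
place200 [521.  53. 200.] [ 0.03  0.25  1.6  -0.    1.29  0.17]
push0 [514.   4.  55.] [-0.44  0.56  1.77  0.81  1.24 -0.75]
push1 [532. 133.  55.] [-0.19  0.54  1.81  0.94  1.09 -0.64]
pushup [512. -16. 150.] [-0.47  0.41  1.72  0.76  1.4  -0.63]
lev [534. 147. 270.] [ 0.2   0.27  1.41 -0.    1.46  0.34]
lev2 [534. 147. 195.] [ 0.2   0.32  1.52 -0.    1.3   0.34]
```

```bash
cat >> h.py <<'E'
def wcloud():
    R=Rn.from_quat(np.array(telemetry.get_eef_rot())[[1,2,3,0]]).as_matrix();p=np.array(telemetry.get_ee_pos())
    c=camera('wrist');c=dict(c);T=np.array(c['T_tool_cam']);Rwc=R@T[:3,:3];o=R@T[:3,3]+p
    c['rvec']=cv2.Rodrigues(Rwc.T)[0].ravel();c['tvec']=-Rwc.T@o
    return c,cloud(c)
QP=quat(-Z,-MX)
E
python3 - <<'E'
from h import *
print(ctrl.ik(list(M(-140,0,50)),list(QP)),ctrl.ik([627,-208.5,30],list(QP)))
ctrl.reach([450,100,330],list(QP))
# machine look
ctrl.reach(list(M(-120,-60,330)),list(QP)); c,C=wcloud(); save('w_mach.png',c['image'],1.5)
import pickle; pickle.dump((c,C),open('wm.pkl','wb'))
ctrl.reach([627,-208.5,180],list(QP)); c,C=wcloud(); save('w_cup.png',c['image'],1.5)
pickle.dump((c,C),open('wc.pkl','wb'))
img=c['image'].astype(int)
m=(np.hypot(C[...,0]-627,C[...,1]+208)<45)&(C[...,2]>40)&(C[...,2]<80)&(img[...,1]>img[...,0]-25)
P=C[m];print(len(P)); 
if len(P)>10: print(cv2.minEnclosingCircle(P[:,:2].astype(np.float32)),np.percentile(P[:,2],[50,97]))
print(telemetry.get_time_s(),telemetry.get_ee_pos(),telemetry.get_grip_width())
E
```

```text
[ 3.19058273e-02  4.28635474e-01  1.74271110e+00 -4.44089210e-16
  9.70246079e-01  1.73621984e+00] [-3.76451966e-01  7.19892520e-01  1.32251927e+00 -4.44089210e-16
  1.09918087e+00  1.32786205e+00]
1307
((629.0867919921875, -207.26983642578125), 30.8679256439209) [59.45298373 61.70694686]
3.7417 [ 627.60633613 -207.20270383  181.28970264] 1.0041738684555384
```

View pics/w_cup.png

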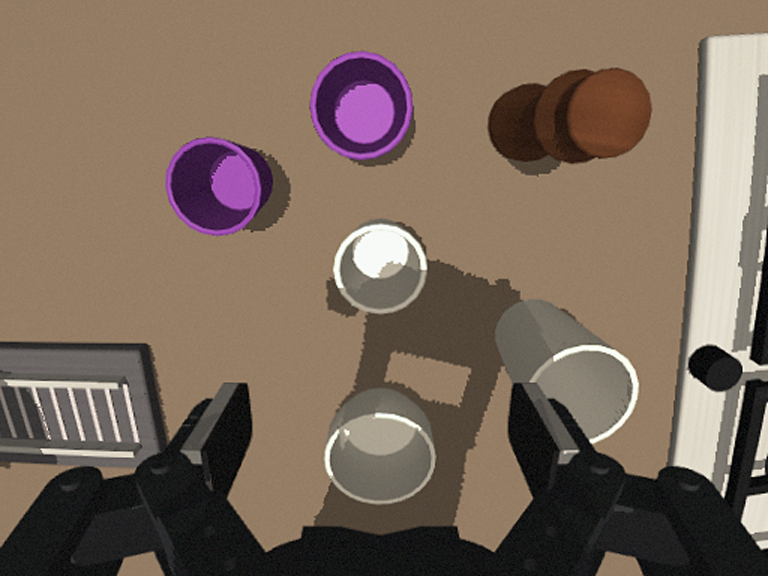

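View pics/w_mach.png

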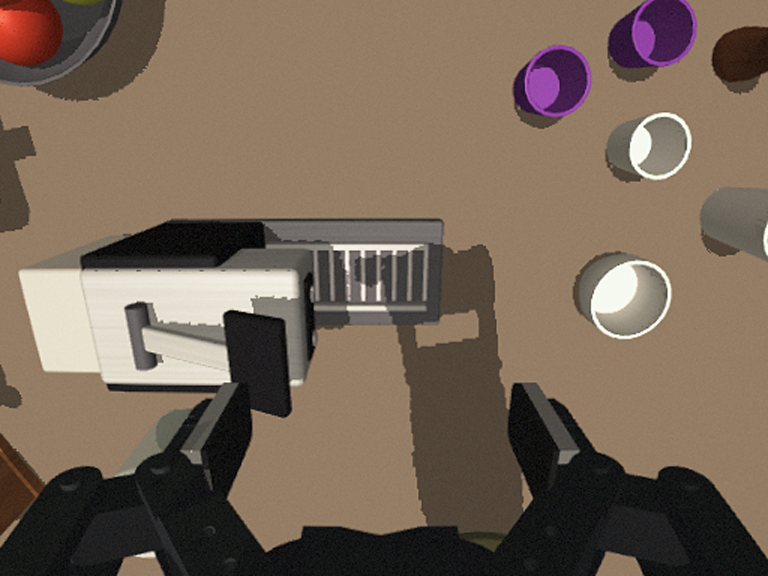

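Run:
```python
from h import *
import pickle
c,C=pickle.load(open('wc.pkl','rb'))
print(c['fx'],c['cx'],c['cy'])
for n,p in [('cup',(627,-208.5,60)),('bowl',(472,-187,55)),('tumb',(542,-324,105)),('mill',(708,-322,148))]: print(n,proj(c,[p])*1.5)
for u,v in [(380,267),(380,415),(380,470),(330,455),(432,455),(432,270),(337,270)]: print((u,v),np.round(C[int(v/1.5),int(u/1.5)],1))
c,C=pickle.load(open('wm.pkl','rb'))
for lo,hi in ((10,24),(155,180),(180,260)):
    reg=(C[...,0]>430)&(C[...,0]<700)&(C[...,1]>-60)&(C[...,1]<400)
    P=C[reg&(C[...,2]>lo)&(C[...,2]<hi)]
    rc=cv2.minAreaRect(P[:,:2].astype(np.float32));print(lo,hi,len(P),np.round(np.percentile(P[:,2],[5,50,95]),1),rc); print(np.round([toM([*b,0]) for b in cv2.boxPoints(rc)],0).tolist())
# black pad pixels
img=c['image'].astype(int)
m=(img.sum(2)<110)&(C[...,2]>195)&(C[...,2]<260)&(C[...,1]<230)&(C[...,1]>90)
P=C[m];Q=np.array([toM(p) for p in P]);print('pad',len(P),np.percentile(Q,[2,50,98],axis=0).round(1).tolist())
# rails: z 26..34
Q=((C.reshape(-1,3)-MO)@np.c_[MX,MY,Z]);m=(Q[:,2]>25)&(Q[:,2]<36)&(Q[:,0]>-185)&(Q[:,0]<-70)&(abs(Q[:,1])<55)
h=np.histogram(Q[m,1],bins=np.arange(-50,51,2));print([(int(b),int(a)) for a,b in zip(*h) if a>0], np.percentile(Q[m,2],[10,50,90]))
pp=proj(c,[M(-190,y,18) for y in(-60,60)]+[M(-173,y,30) for y in (-34,34)]+[M(-62,y,174) for y in(-50,50)])*1.5;print(pp.round().tolist())
```

```text
304.3610218974593 252.8989386927184 196.2412034792497
cup [[381.52576709 272.45305702]]
bowl [[379.98113172 462.24270142]]
tumb [[582.1945178  398.71809074]]
mill [[622.27886563 114.17909509]]
(380, 267) [ 616.7 -205.8    7.2]
(380, 415) [ 517.1 -192.6   56.4]
(380, 470) [ 438.4 -182.2   22.8]
(330, 455) [ 479.4 -147.7   48.5]
(432, 455) [ 474.4 -228.3   55.6]
(432, 270) [ 607.2 -246.5    1.2]
(337, 270) [ 632.7 -179.    60.2]
10 24 5907 [16.8 18.8 20.4] ((537.44287109375, 153.84027099609375), (296.4323425292969, 119.87422943115234), 82.19097900390625)
[[-186.0, 57.0, 0.0], [-186.0, -62.0, 0.0], [110.0, -63.0, 0.0], [110.0, 57.0, 0.0]]
155 180 12020 [159.7 173.7 175.7] ((550.3510131835938, 246.9822235107422), (237.4425811767578, 119.38810729980469), 82.44904327392578)
[[-63.0, 56.0, 0.0], [-63.0, -63.0, 0.0], [175.0, -63.0, 0.0], [175.0, 57.0, 0.0]]
180 260 4053 [190.8 228.  239.4] ((543.262451171875, 196.78982543945312), (131.2495880126953, 69.43458557128906), 82.1630630493164)
[[-60.0, 32.0, 0.0], [-61.0, -37.0, 0.0], [71.0, -38.0, 0.0], [71.0, 32.0, 0.0]]
pad 2272 [[-59.2, -36.8, 224.6], [-42.0, -9.0, 234.4], [-19.4, 28.5, 240.3]]
[(-40, 87), (-38, 63), (-36, 73), (-34, 53), (28, 111), (30, 70), (32, 61), (34, 61)] [27.60784845 30.61731246 31.69476006]
[[446.0, 222.0], [441.0, 327.0], [431.0, 249.0], [428.0, 309.0], [302.0, 272.0], [309.0, 390.0]]
```

```bash
sed -i 's/MO=np.array(\[539.6,192.,0\])/MO=np.array([541.2,192.3,0])/' h.py
python3 - <<'E'
from h import *
ctrl.line_to([628,-208,30],v=120)
print(telemetry.get_ee_pos(),telemetry.get_ft_force())
ctrl.command_gripper(0.0,30)
print(telemetry.get_grip_width(),telemetry.get_ft_force())
ctrl.line_to([628,-208,60],v=80)
print(telemetry.get_grip_width(),telemetry.get_ft_force(),telemetry.get_time_s())
ctrl.line_to([628,-208,200],v=150)
c=camera('scene');save('s_pick.png',c['image'][100:340,100:350],3)
c,C=wcloud();save('w_pick.png',c['image'],1.5)
E
```

```text
[ 628.397074   -208.17542825   30.84447504] [1.27053475 0.30801071 0.49163072]
-0.0010786528859222301 [ 0.21702868 -1.2872792  -0.94925829]
-0.003683008863600442 [ 0.17350826  1.11259949 -0.25479804] 6.4333
```

View pics/w_pick.png

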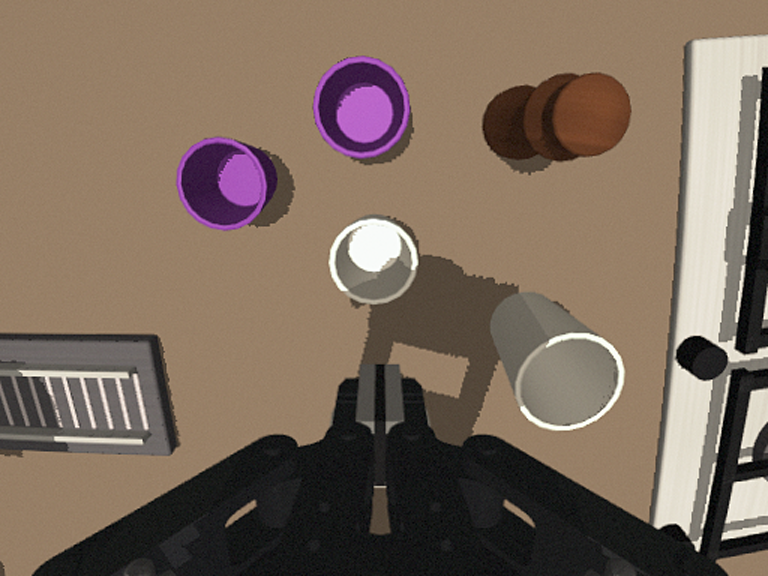

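View pics/s_pick.png

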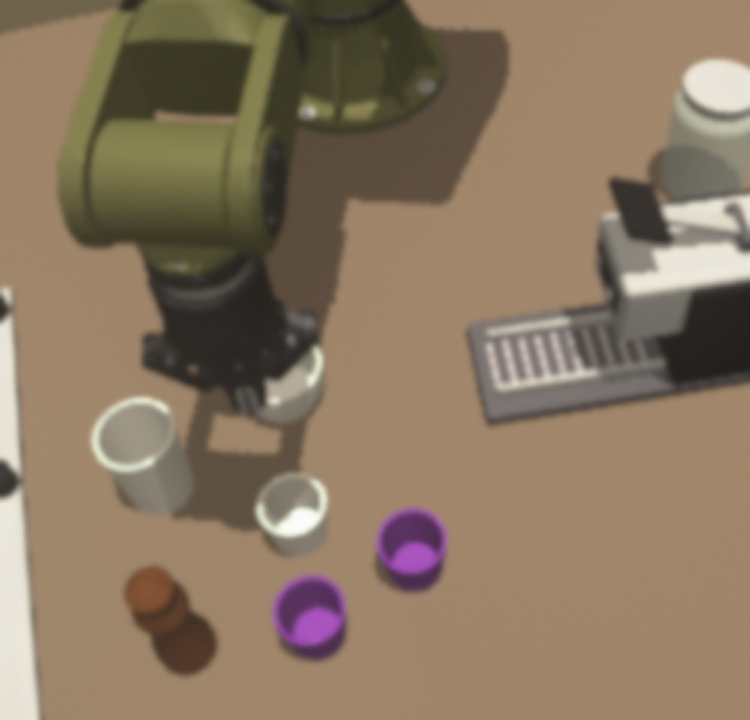

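Run:
```python
from h import *
p=np.array(telemetry.get_ee_pos());print(p,telemetry.get_eef_rot(),telemetry.get_q())
c,C=wcloud();img=c['image'].astype(int)
m=(np.hypot(C[...,0]-627,C[...,1]+208)<60)&(C[...,2]>40)&(C[...,2]<75)&(img[...,1]>img[...,0]-25)
P=C[m];print('wrist cup',cv2.minEnclosingCircle(P[:,:2].astype(np.float32)))
print('TCP,tip px',proj(c,[p,p-11*Z])*1.5)
for u,v in [(370,372),(370,390),(390,390),(370,415)]: print((u,v),np.round(C[int(v/1.5),int(u/1.5)],1))
c=camera('scene');C=cloud(c);img=c['image'].astype(int)
m=(np.hypot(C[...,0]-627,C[...,1]+208)<60)&(C[...,2]>30)&(C[...,2]<75)&(img[...,1]>img[...,0]-25)
P=C[m];print('scene cup',cv2.minEnclosingCircle(P[:,:2].astype(np.float32)))
print('tip px scene crop',(proj(c,[p,p-11*Z])-[100,100])*3)
m=(C[...,2]>150)&(C[...,2]<235)&(np.hypot(C[...,0]-p[0],C[...,1]-p[1])<150)
P=C[m];i=np.argsort(P[:,2])[:40];print('lowest gripper pts',P[i].mean(0),P[i].min(0),P[i].max(0))
t=camera('top');C=cloud(t);save('t_now.png',t['image'][110:240,260:390],5)
img=t['image'].astype(int)
m=(np.hypot(C[...,0]-627,C[...,1]+208)<60)&(C[...,2]>30)&(C[...,2]<75)&(img[...,1]>img[...,0]-25);P=C[m];print('top cup',len(P))
```

```text
[ 627.68914106 -207.90434082  198.85052202] [-2.64138515e-04  9.97772253e-01 -6.67063886e-02 -8.47466247e-04] [-3.75224541e-01  5.60030079e-01  1.17002253e+00 -1.13798780e-05
  1.41331536e+00  1.32908555e+00]
wrist cup ((629.7446899414062, -202.87452697753906), 30.789100646972656)
TCP,tip px [[379.71235228 352.8066409 ]
 [379.71871383 341.51402957]]
(370, 372) [ 638.1 -205.7  233.7]
(370, 390) [ 638.3 -206.   245.5]
(390, 390) [ 637.4 -212.4  245.5]
(370, 415) [ 639.1 -206.5  259.7]
scene cup ((628.6256103515625, -205.25335693359375), 31.353267669677734)
tip px scene crop [[258.51495717 421.97016767]
 [260.97153368 429.09898512]]
lowest gripper pts [ 634.49322547 -210.23655142  231.64435316] [ 629.6091622  -223.0396437   227.12853842] [ 638.05304003 -198.5341041   234.56006292]
top cup 31
```

View pics/t_now.png

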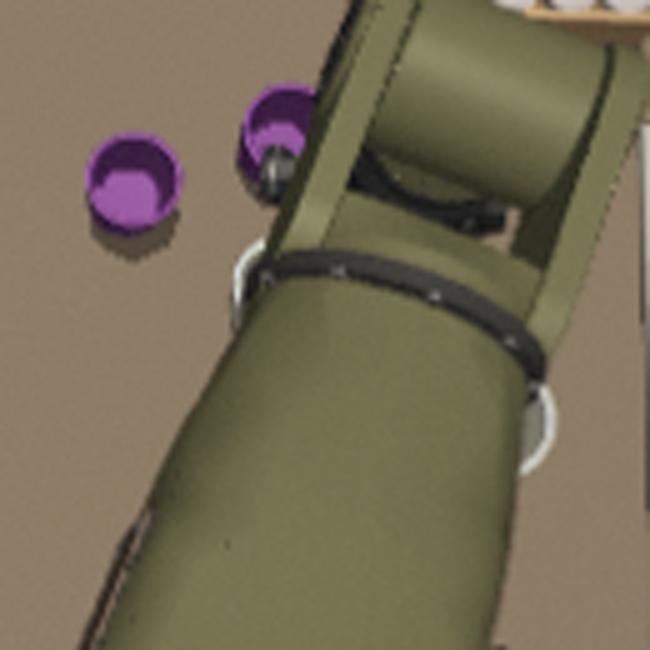

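Run:
```python
from h import *
p=np.array(telemetry.get_ee_pos())
c,C=wcloud();
T=c['T_tool_cam']
for z in (188,200,210,220,230,236): print(z,proj(c,[[638,-208,z],[617,-208,z]]).round(1).tolist())
save('w_tip.png',c['image'][220:300,215:295],8)
s=camera('scene')
for z in (188,210,220,230): print('S',z,((proj(s,[[628,-208,z]])-[150,190])*8).round().tolist())
save('s_tip.png',s['image'][190:270,150:230],8)
sc=cloud(s)
# initial scene: tips
import pickle
s0=pickle.load(open('scene.pkl','rb'));C0=cloud(s0)
m=(C0[...,2]>100)&(C0[...,2]<260)&(np.hypot(C0[...,0]-245,C0[...,1]-492)<75);P=C0[m];i=np.argsort(P[:,2])[:30];print('initial lowest',P[i].mean(0))
```

```text
188 [[251.1, 213.1], [255.4, 242.3]]
200 [[251.0, 220.5], [255.5, 251.2]]
210 [[250.9, 227.5], [255.7, 259.5]]
220 [[250.7, 235.3], [255.8, 268.7]]
230 [[250.6, 244.0], [255.9, 278.9]]
236 [[250.5, 249.7], [256.0, 285.6]]
S 188 [[296.0, 425.0]]
S 210 [[282.0, 387.0]]
S 220 [[276.0, 368.0]]
S 230 [[270.0, 350.0]]
initial lowest [252.95495091 495.15022034 251.73820566]
```

View pics/w_tip.png

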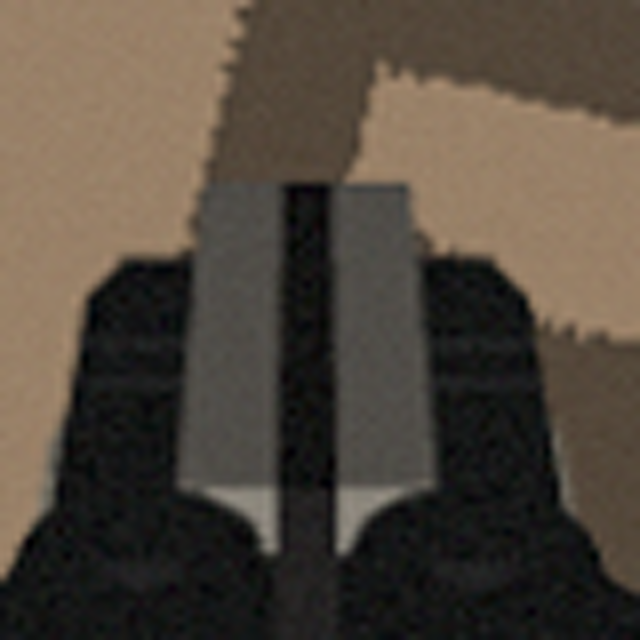

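View pics/s_tip.png

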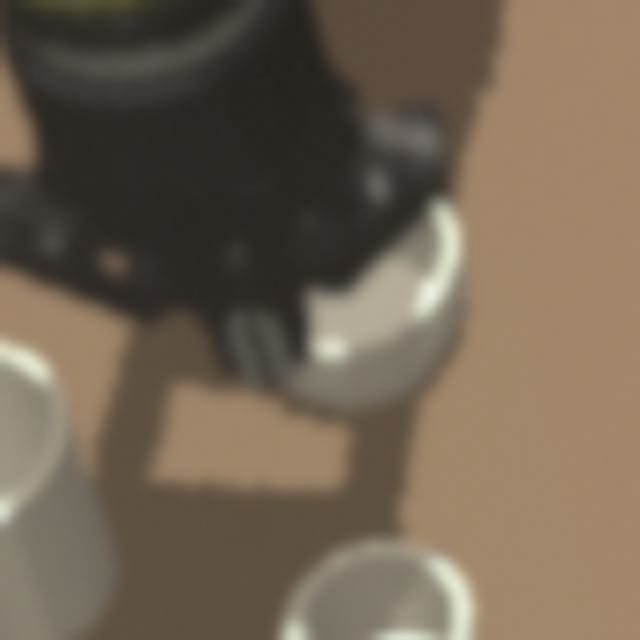

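The first grasp closed on air. Both the wrist and scene views put the real fingertips at z≈229 when TCP z = 199. That is about 30 mm behind the reported TCP when shut and about 43 mm when open, not 11 mm ahead as the text says. The cup only moved about 4 mm and is still upright. I'll go by the measured offset and grasp again.

Run:
```python
from h import *
ctrl.command_gripper(1.0)
print(ctrl.ik([628.7,-204,-15],list(QP)))
ctrl.reach([628.7,-204,110],list(QP))
ctrl.line_to([628.7,-204,25],v=120)
c,C=wcloud();save('w_pre.png',c['image'],1.2)
print(telemetry.get_ft_force())
ctrl.line_to([628.7,-204,-13],v=80)
print(telemetry.get_ee_pos(),telemetry.get_ft_force())
ctrl.command_gripper(0.0,30)
print('w',telemetry.get_grip_width(),telemetry.get_ft_force(),telemetry.get_time_s())
```

```text
[-3.69162281e-01  7.80871532e-01  1.33531936e+00 -4.44089210e-16
  1.02540176e+00  1.33515173e+00]
[1.13011953 0.36726684 0.10022092]
[ 628.75734858 -203.98496594  -13.11531321] [0.81265159 0.21788907 0.11633718]
w 0.6843640030943707 [-0.87706233  1.34474278  5.1397221 ] 11.0
```

View pics/w_pre.png

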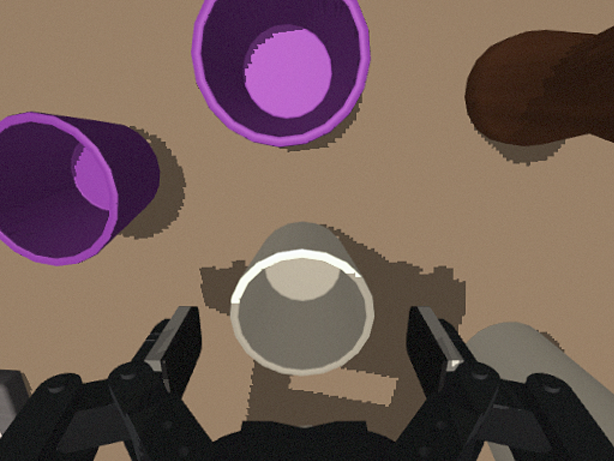

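Run:
```python
from h import *
ctrl.line_to([628.7,-204,20],v=60)
ctrl.line_to([628.7,-204,130],v=150)
print('w',telemetry.get_grip_width(),telemetry.get_ft_force())
a=M(-140,0,130);ctrl.line_to(list(a),v=180,rot=list(QP))
c,C=wcloud();save('w_carry.png',c['image'],1.2)
s=camera('scene');S=cloud(s);img=s['image'].astype(int)
save('s_carry.png',s['image'][120:290,200:400],4)
m=(np.hypot(S[...,0]-a[0],S[...,1]-a[1])<50)&(S[...,2]>130)&(S[...,2]<215)&(img.min(2)>110)
P=S[m];print(len(P),P.mean(0),P.min(0),P.max(0))
img=c['image'].astype(int)
m=(np.hypot(C[...,0]-a[0],C[...,1]-a[1])<45)&(C[...,2]>150)&(C[...,2]<220)&(img.min(2)>80)
P=C[m];print(len(P),np.percentile(P[:,2],[50,98]),cv2.minEnclosingCircle(P[P[:,2]>np.percentile(P[:,2],98)-8][:,:2].astype(np.float32)),a)
print(telemetry.get_time_s())
```

```text
w 0.6845056048673394 [-0.27324131 -0.66714879 -1.93550774]
111 [534.58524548  54.94357291 186.89682337] [497.41211985  23.28761848 147.96327545] [552.85265012  81.26175861 204.00409495]
16231 [186.93351868 203.55111635] ((521.3706665039062, 53.226646423339844), 44.315834045410156) [522.56301261  53.54603537 130.        ]
14.3833
```

View pics/s_carry.png

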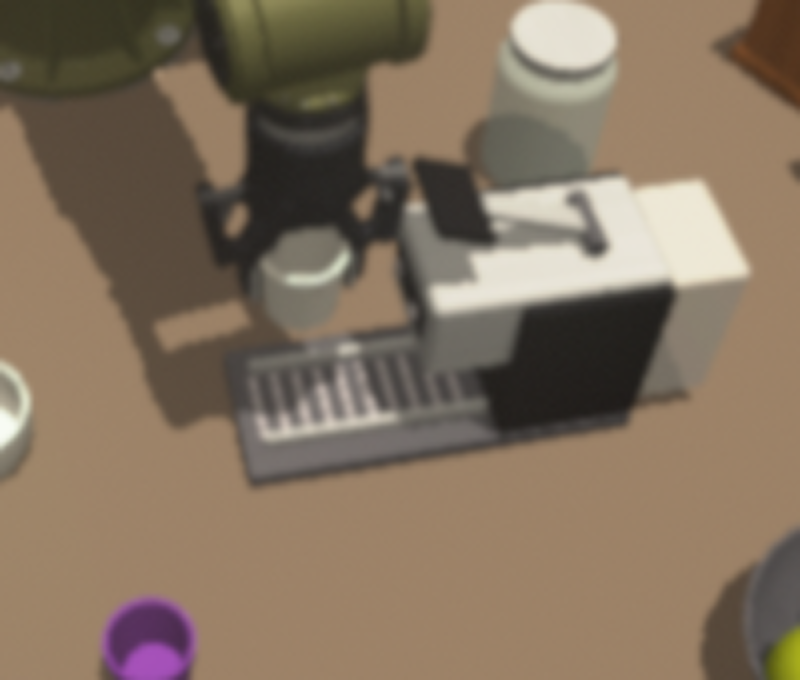

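View pics/w_carry.png

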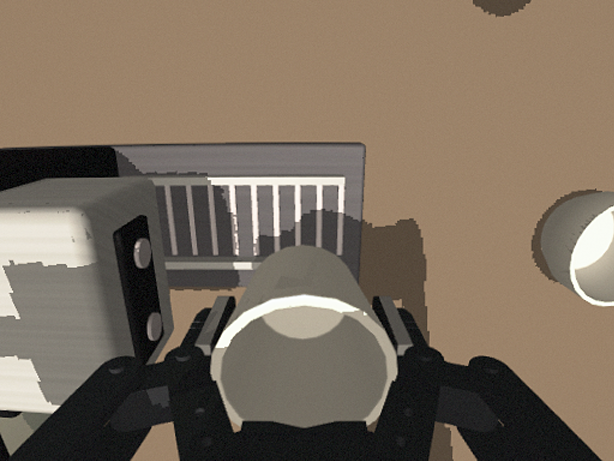

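Run:
```python
from h import *
ctrl.line_to(list(M(-148,0,130)),v=100)
ctrl.line_to(list(M(-148,0,40)),v=120)
s=camera('scene');save('s_low.png',s['image'][150:270,230:370],5)
ctrl.line_to(list(M(-148,0,10)),v=50)
f0=np.array(telemetry.get_ft_force());print(f0)
for z in (8,7,6,5,4,3,2):
    ctrl.line_to(list(M(-148,0,z)),v=20);f=np.array(telemetry.get_ft_force());print(z,f.round(1))
    if f[2]-f0[2]>4: break
s=camera('scene');save('s_down.png',s['image'][150:270,230:370],5)
print(telemetry.get_time_s())
```

```text
[ 0.38879364  0.18921783 -1.61268766]
8 [-0.1  1.1 -1.2]
7 [-0.1  0.1 -1.3]
6 [ 0.3 -0.5 -0.9]
5 [-1.4 -0.5  8.3]
17.3833
```

View pics/s_down.png

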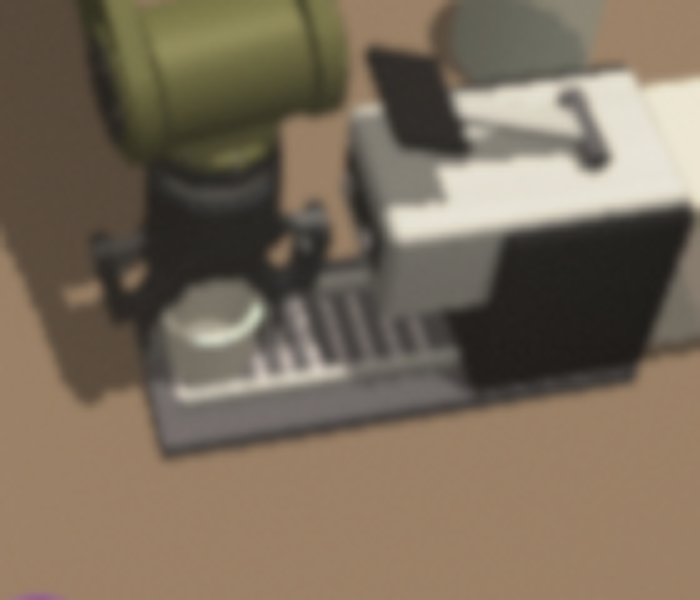

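The cup touched down at TCP z = 5, as predicted. In the crop it stands between the rails, at (215,345). Now I release, lift and look.

Run:
```python
from h import *
ctrl.command_gripper(1.0)
ctrl.line_to(list(M(-148,0,110)),v=120)
ctrl.line_to(list(M(-230,0,190)),v=180)
c,C=wcloud();save('w_placed.png',c['image'],1.2)
for n,c2,C2 in (('wrist',c,C),):
    img=c2['image'].astype(int);Q=(C2-MO)@np.c_[MX,MY,Z]
    m=(np.hypot(Q[...,0]+148,Q[...,1])<50)&(Q[...,2]>60)&(Q[...,2]<95)&(img.min(2)>80)
    P=Q[m];print(n,len(P),cv2.minEnclosingCircle(P[:,:2].astype(np.float32)),np.percentile(P[:,2],[2,50,98]))
s=camera('scene');S=(cloud(s)-MO)@np.c_[MX,MY,Z];img=s['image'].astype(int)
m=(np.hypot(S[...,0]+148,S[...,1])<50)&(S[...,2]>45)&(S[...,2]<95)&(img.min(2)>80);P=S[m]
print('scene',len(P),cv2.minEnclosingCircle(P[P[:,2]>70][:,:2].astype(np.float32)),np.percentile(P[:,2],[50,98]))
print(telemetry.get_time_s())
```

```text
wrist 1405 ((-147.01589965820312, -1.1239427328109741), 31.2064266204834) [60.69964262 77.16908498 79.86388245]
scene 294 ((-147.43731689453125, 0.16650305688381195), 31.402700424194336) [66.30698907 79.61796325]
19.6833
```

View pics/w_placed.png

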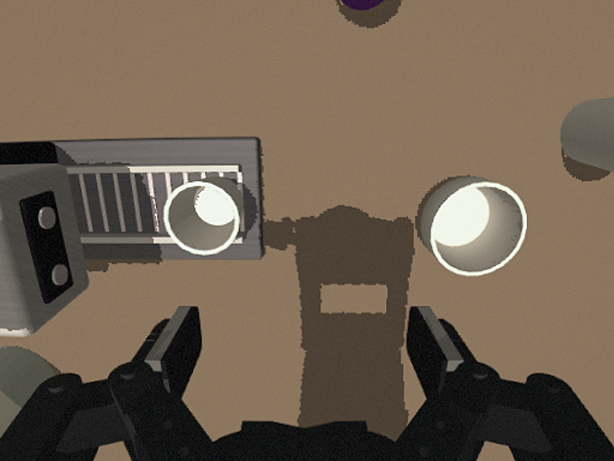

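```bash
cat >> h.py <<'E'
LN=0.85; QL=lean(LN,-1); TZ=np.sin(LN)*MX-np.cos(LN)*Z
def tip(x,y,z,d=32): return list(M(x,y,z)+d*TZ)
E
python3 - <<'E'
from h import *
for a in [(-230,0,170),(-205,0,47),(-61,0,47),(-50,0,47)]: print(a,ctrl.ik(tip(*a),list(QL)))
ctrl.command_gripper(0.4)
ctrl.reach(tip(-250,0,190),list(QL))
print(telemetry.get_grip_width())
c,C=wcloud();save('w_lean.png',c['image'],1.2)
s=camera('scene');save('s_lean.png',s['image'],1.5)
Q=(C-MO)@np.c_[MX,MY,Z]
R=Rn.from_quat(np.array(telemetry.get_eef_rot())[[1,2,3,0]]).as_matrix();p=np.array(telemetry.get_ee_pos())
TT=(C-p)@R
m=(abs(TT[...,1])<45)&(TT[...,2]<20)&(TT[...,2]>-90)&(abs(TT[...,0])<20)
print('finger tool z max',np.percentile(TT[m][:,2],[90,98,100]),'y',np.percentile(TT[m][:,1],[1,99]))
k=m&(TT[...,2]>-45);print(np.unique(np.round(TT[k][:,1]/3)*3,return_counts=True))
print(telemetry.get_time_s())
E
```

```text
(-230, 0, 170) [-0.48171536  0.43258885  1.71687872  0.79502576  1.42392146 -0.6509397 ]
(-205, 0, 47) [-0.43676157  0.63651234  1.76488679  0.86524698  1.2281454  -0.81840641]
(-61, 0, 47) [-0.16108677  0.61618051  1.80406752  1.02959026  1.06795504 -0.71757492]
(-50, 0, 47) [-0.13953221  0.61706633  1.80236158  1.04132517  1.05612467 -0.70844904]
0.4011881420229559
finger tool z max [-46.52863107 -34.42647181 -26.24725095] y [-44.35534387  44.30045531]
(array([-30., -27., -24., -21., -18.,  18.,  21.,  24.,  27.,  30.]), array([ 52,  79,  44,  83, 237, 247,  86,  45,  74,  39]))
22.2333
```

View pics/s_lean.png

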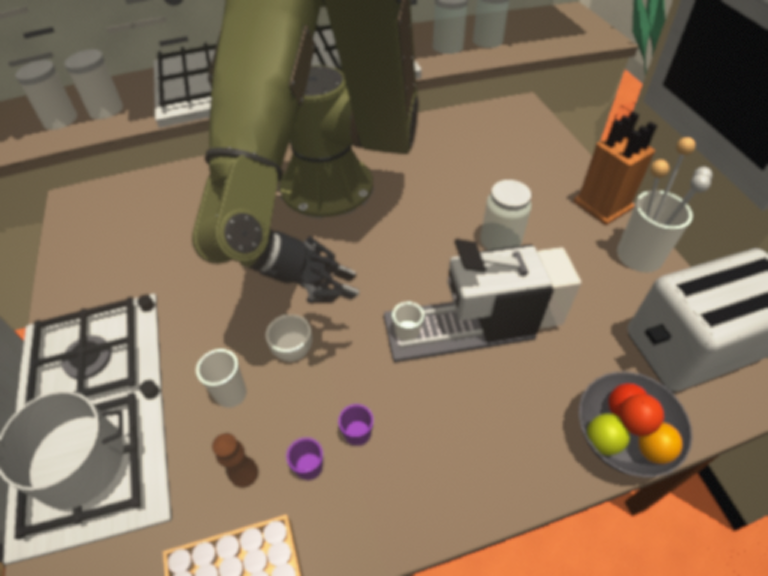

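View pics/w_lean.png

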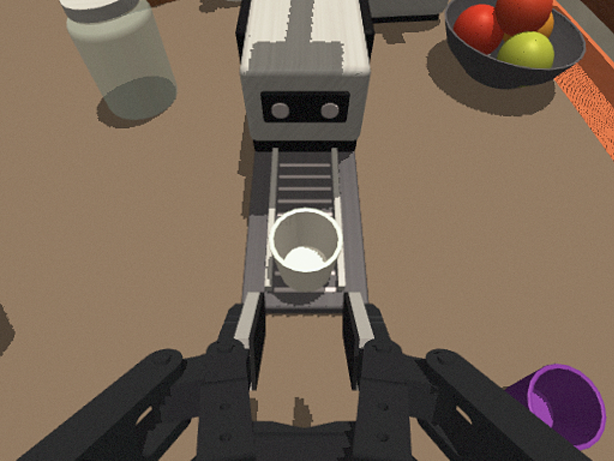

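The cup is centred between the finger gaps at (307,245) and the path is clear. Now I descend behind it and push.

Run:
```python
from h import *
ctrl.line_to(tip(-212,-0.5,120,34),v=150)
ctrl.line_to(tip(-206,-0.5,47,34),v=120)
f0=np.array(telemetry.get_ft_force());print(f0,telemetry.get_time_s())
for x in (-185,-165,-140,-115):
    ctrl.line_to(tip(x,-0.5,47,34),v=40)
    print(x,((np.array(telemetry.get_ft_force())-f0)@np.c_[MX,MY,Z]).round(1))
s=camera('scene');save('s_push1.png',s['image'][140:270,220:370],5)
c,C=wcloud();save('w_push1.png',c['image'],1.2)
Q=(C-MO)@np.c_[MX,MY,Z];img=c['image'].astype(int)
m=(np.hypot(Q[...,0]+85,Q[...,1])<50)&(Q[...,2]>68)&(Q[...,2]<86)&(img.min(2)>80);P=Q[m]
print(len(P),cv2.minEnclosingCircle(P[:,:2].astype(np.float32)) if len(P) else 0)
print(telemetry.get_time_s())
```

```text
[ 0.21533092  0.35569513 -0.35140113] 23.6833
-185 [ 0.4 -0.4  0.3]
-165 [-0.7  1.4  0.8]
-140 [0.4 0.8 0. ]
-115 [-0.6  0.7  0.6]
5426 ((-93.53394317626953, 0.038431983441114426), 42.50299835205078)
26.6583
```

View pics/s_push1.png

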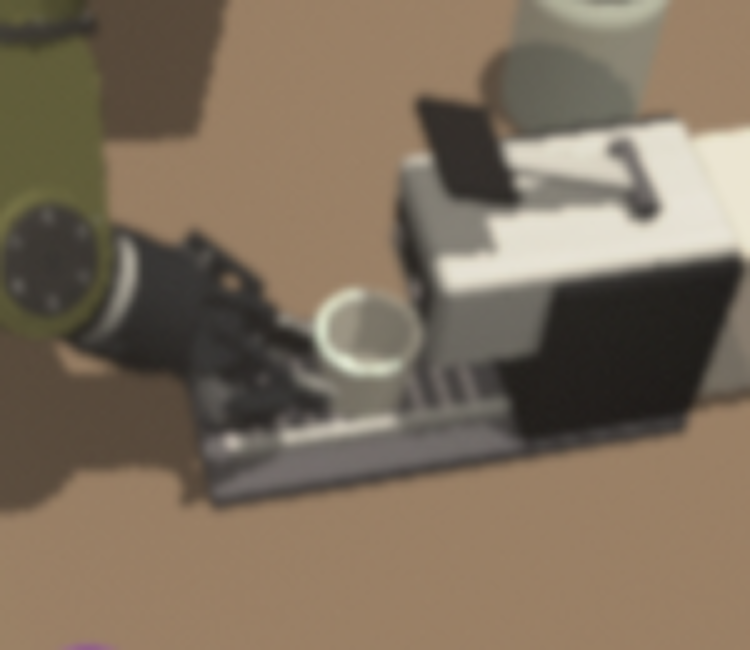

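View pics/w_push1.png

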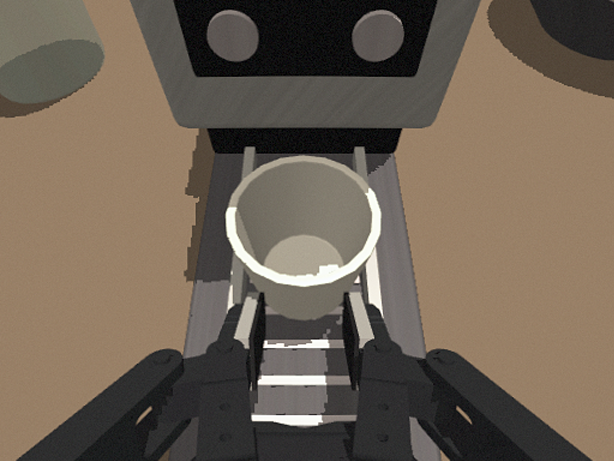

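Run:
```python
from h import *
def fm():
    F=[]
    for _ in range(4): F.append(np.array(telemetry.get_ft_force())@np.c_[MX,MY,Z]); ctrl.hold(0.02)
    return np.mean(F,0)
f0=fm()
ctrl.line_to(tip(-90,-0.5,47,34),v=35);print((fm()-f0).round(1))
ctrl.line_to(tip(-72,-0.5,47,34),v=30);print((fm()-f0).round(1))
x=-72
while x<-52:
    x+=1.5; ctrl.line_to(tip(x,-0.5,47,34),v=20); f=fm()-f0; print(round(x,1),f.round(1),toM(telemetry.get_ee_pos()).round(1))
    if f[0]<-3.5: break
s=camera('scene');save('s_push2.png',s['image'][140:270,220:370],5)
c,C=wcloud();save('w_push2.png',c['image'],1.2)
print(telemetry.get_time_s())
```

```text
[0.1 0.2 0.2]
[0.1 0.2 0.3]
-70.5 [-0.2  0.4  0.3] [-45.   -0.5  24.5]
-69.0 [-0.5 -0.1  0.3] [-43.4  -0.5  24.6]
-67.5 [0.2 0.  0.8] [-41.9  -0.5  24.6]
-66.0 [ 0.4 -0.   0.2] [-40.4  -0.5  24.6]
-64.5 [ 0.2 -0.1  0.3] [-38.9  -0.5  24.6]
-63.0 [ 0.1 -0.1  0.8] [-37.4  -0.5  24.6]
-61.5 [-0.3  0.4  0.5] [-35.9  -0.5  24.6]
-60.0 [-0.8 -0.4  0.4] [-34.4  -0.5  24.6]
-58.5 [-8.1  0.9  1.5] [-33.5  -0.7  24.4]
31.425
```

View pics/s_push2.png

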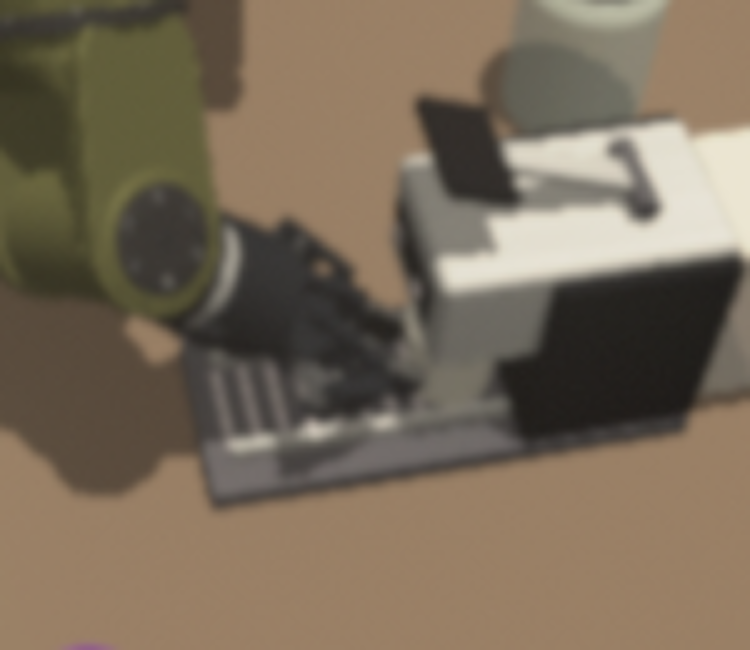

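View pics/w_push2.png

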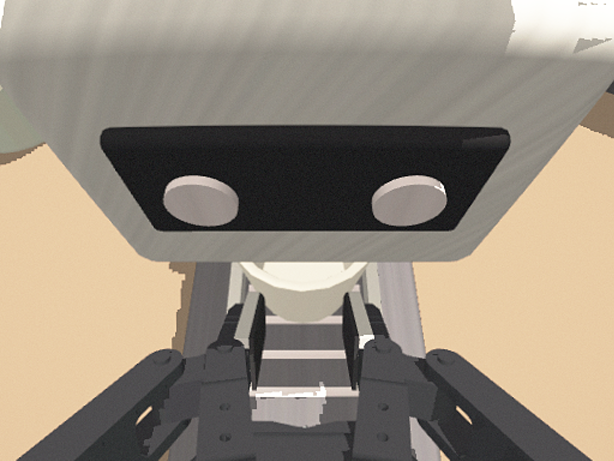

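Run:
```python
from h import *
ctrl.line_to(tip(-64,-0.5,47,34),v=40)
ctrl.line_to(tip(-150,-0.5,47,34),v=120)
c,C=wcloud();save('w_home.png',c['image'],1.2)
s=camera('scene');save('s_home.png',s['image'][140:270,220:370],5)
Q=(C-MO)@np.c_[MX,MY,Z]
S=(cloud(s)-MO)@np.c_[MX,MY,Z]
for n,q,im in(('w',Q,c),('s',S,s)):
    img=im['image'].astype(int)
    m=(q[...,0]>-75)&(q[...,0]<-10)&(abs(q[...,1])<33)&(q[...,2]>35)&(q[...,2]<82)&(img.min(2)>70)
    P=q[m];print(n,len(P),P.min(0).round(1),P.max(0).round(1))
    if len(P)>30:
        from scipy.optimize import least_squares
        f=lambda a:np.hypot(P[:,0]-a[0],P[:,1]-a[1])-(25+(P[:,2]-18)*.1)
        r=least_squares(f,[-31,0],loss='soft_l1');print(r.x,np.abs(r.fun).mean())
print(telemetry.get_ft_force(),telemetry.get_time_s())
```

```text
w 4680 [-59.4 -30.9  35. ] [-10.   29.9  79.9]
[-27.1862862   -0.28612369] 1.1947422328369324
s 112 [-58.9 -29.4  35.2] [-10.7  16.9  79.6]
[-27.95302642   2.58621862] 0.8723388039178428
[-0.47983404 -0.06341948 -0.35091883] 32.675
```

View pics/w_home.png

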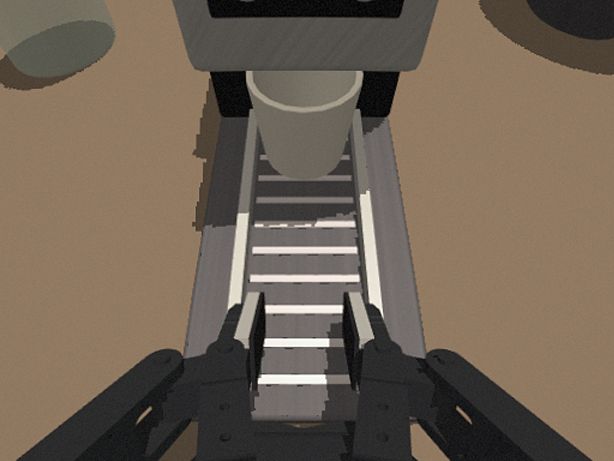

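View pics/s_home.png

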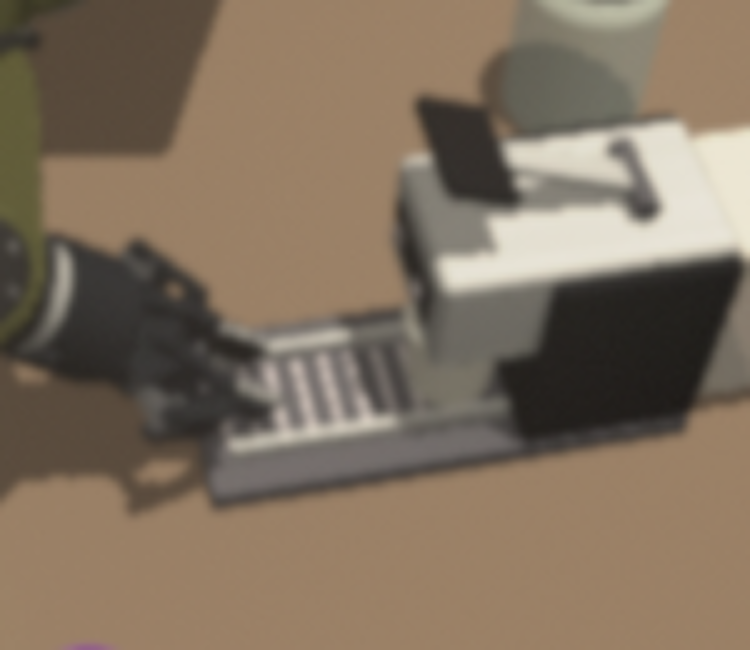

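The cup is home. The front edge at its lip is seen in front of the column, centred between the rails, and the push force rose sharply at the expected position. Next I press the lever.

Run:
```python
from h import *
QV=lean(0,-1)
ctrl.line_to(tip(-210,-0.5,120,34),v=200)
ctrl.command_gripper(0.0)
ctrl.reach(list(M(-210,0,300)),list(QV))
ctrl.line_to(list(M(-43,-1,270)),v=150)
c,C=wcloud();save('w_lev.png',c['image'],1.2)
s=camera('scene');save('s_lev.png',s['image'][90:240,240:400],5)
S=(cloud(s)-MO)@np.c_[MX,MY,Z];img=s['image'].astype(int)
m=(img.sum(2)<200)&(S[...,0]>-75)&(S[...,0]<-5)&(abs(S[...,1])<45)&(S[...,2]>200)&(S[...,2]<250);P=S[m];print(len(P),np.percentile(P,[2,50,98],axis=0).round(1))
m=(S[...,2]>285)&(S[...,2]<400)&(np.hypot(S[...,0]+43,S[...,1])<50);P=S[m];print('grip low',P[np.argsort(P[:,2])[:30]].mean(0))
print(telemetry.get_time_s(),telemetry.get_ft_force())
```

```text
247 [[-60.2 -34.9 222.8]
 [-43.   -5.1 231.7]
 [-24.2  29.4 238.2]]
grip low [-48.2856299   -7.26976011 303.2101193 ]
35.9833 [ 0.30708318 -0.63440893 -0.06657618]
```

View pics/w_lev.png

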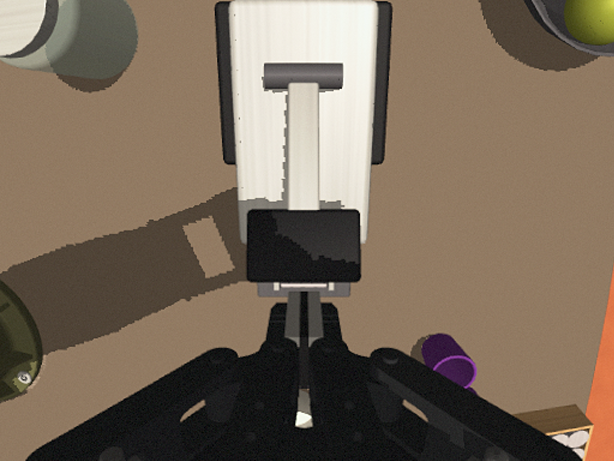

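View pics/s_lev.png

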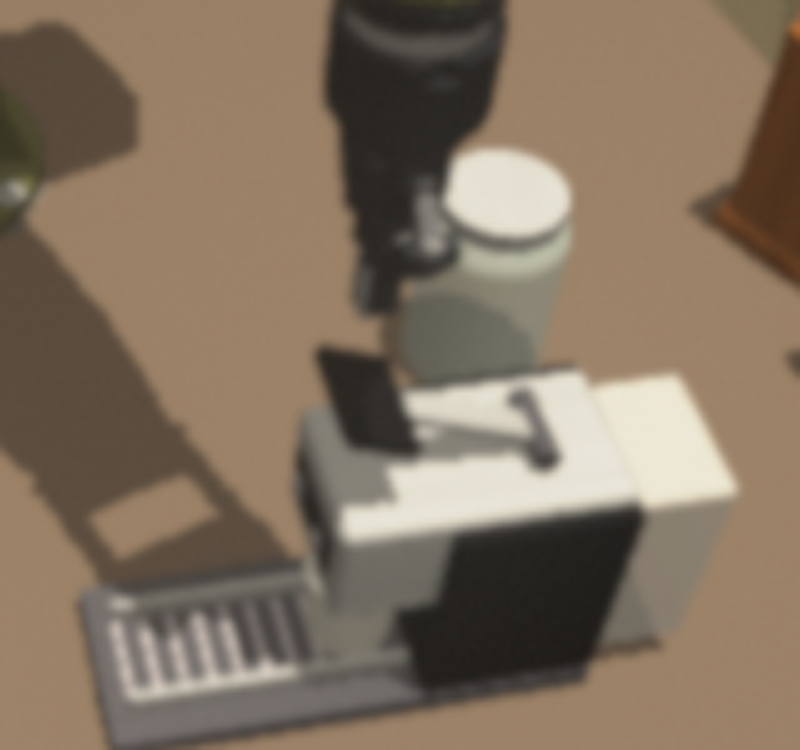

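Run:
```python
from h import *
f0=np.array(telemetry.get_ft_force())
ctrl.line_to(list(M(-43,-2,214)),v=100)
z=214
while z>148:
    z-=3; ctrl.line_to(list(M(-43,-2,z)),v=50); ctrl.hold(0.04)
    f=np.mean([np.array(telemetry.get_ft_force()) for _ in range(3)],0)-f0
    print(z,f.round(1))
    if f[2]>20: break
ctrl.hold(0.4)
print('hold',np.array(telemetry.get_ft_force())-f0,telemetry.get_ee_pos())
s=camera('scene');save('s_press.png',s['image'][90:240,240:400],5)
print(telemetry.get_time_s())
```

```text
211 [1.2 1.8 1.2]
208 [1.  1.4 2.3]
205 [0.7 1.  3.1]
202 [1.4 1.1 3. ]
199 [0.3 0.7 3.4]
196 [1.3 1.  3.8]
193 [1.2 0.3 4.3]
190 [0.7 0.3 4.5]
187 [ 1.4 -0.2  5.6]
184 [ 0.4 -0.9  5.7]
181 [ 1.  -1.1  6. ]
178 [ 0.4 -1.6  6.7]
175 [ 0.2 -2.7  7.3]
172 [ 1.4 -2.6  6.9]
169 [ 0.3 -3.1  7.4]
166 [-4.5 -6.4 21.5]
hold [-5.20302267 -5.49677957 21.70054574] [537.98234863 149.07026593 168.17806199]
41.8083
```

View pics/s_press.png

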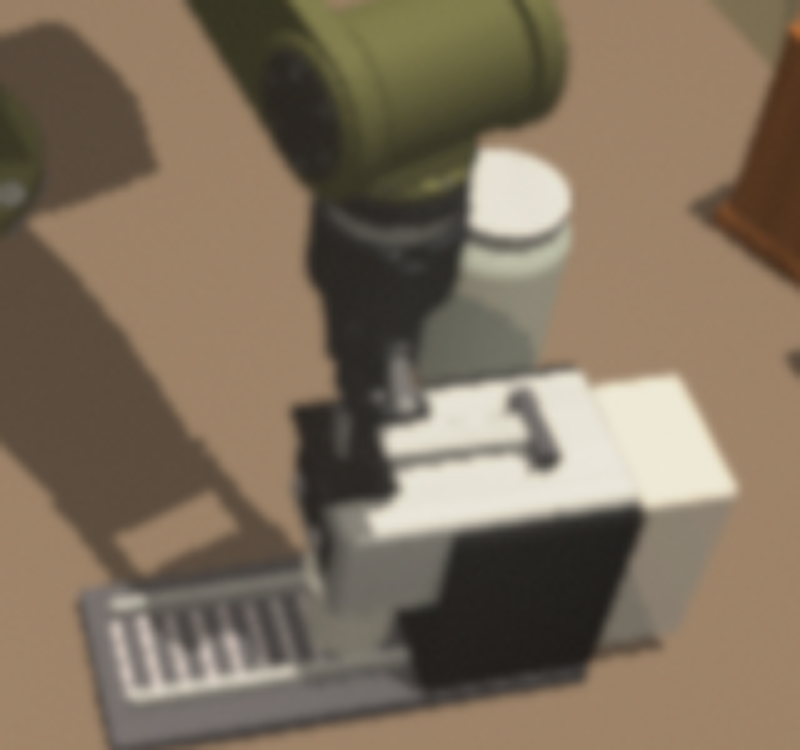

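The lever reached its stop: the force jumped from 7 N to 21 N after about 40 mm of travel, and the lever is level in the picture. Now I release it, back off and check.

Run:
```python
from h import *
ctrl.line_to(list(M(-43,-2,215)),v=80)
ctrl.line_to(list(M(-43,-2,300)),v=150)
ctrl.line_to(list(M(-230,-2,300)),v=200)
s=camera('scene');save('s_end.png',s['image'],1.5)
S=(cloud(s)-MO)@np.c_[MX,MY,Z];img=s['image'].astype(int)
m=(img.sum(2)<200)&(S[...,0]>-75)&(S[...,0]<-5)&(abs(S[...,1])<45)&(S[...,2]>185)&(S[...,2]<250);P=S[m];print('pad',np.percentile(P,[2,50,98],axis=0).round(1))
C=cloud(s)
m=(S[...,0]>-75)&(S[...,0]<-10)&(abs(S[...,1])<33)&(S[...,2]>35)&(S[...,2]<82)&(img.min(2)>70);print('cup',m.sum(),S[m].min(0),S[m].max(0))
for n,(x,y),h,r in [('tumbler',(542,-324),105,60),('bowl',(472,-187),55,60),('mill',(708,-322),150,50),('jar',(329,349),150,70)]:
    P=C[(np.hypot(C[...,0]-x,C[...,1]-y)<r)&(C[...,2]>h-15)&(C[...,2]<h+12)]
    print(n,len(P),cv2.minEnclosingCircle(P[:,:2].astype(np.float32)) if len(P) else 0)
print(telemetry.get_time_s(),telemetry.get_ft_force())
```

```text
pad [[-59.9 -35.2 223.6]
 [-42.9  -5.4 231.6]
 [-24.1  29.3 238.2]]
cup 111 [-59.11762403 -27.92857783  35.05075793] [-11.01649112  17.53627773  79.29549094]
tumbler 247 ((542.950439453125, -324.4067077636719), 37.8399543762207)
bowl 248 ((471.7663879394531, -188.6587371826172), 46.182044982910156)
mill 169 ((709.465087890625, -321.4871520996094), 18.84680938720703)
jar 438 ((330.0672607421875, 348.43597412109375), 45.36539077758789)
44.425 [ 0.39042462  0.2043376  -0.47830342]
```

View pics/s_end.png

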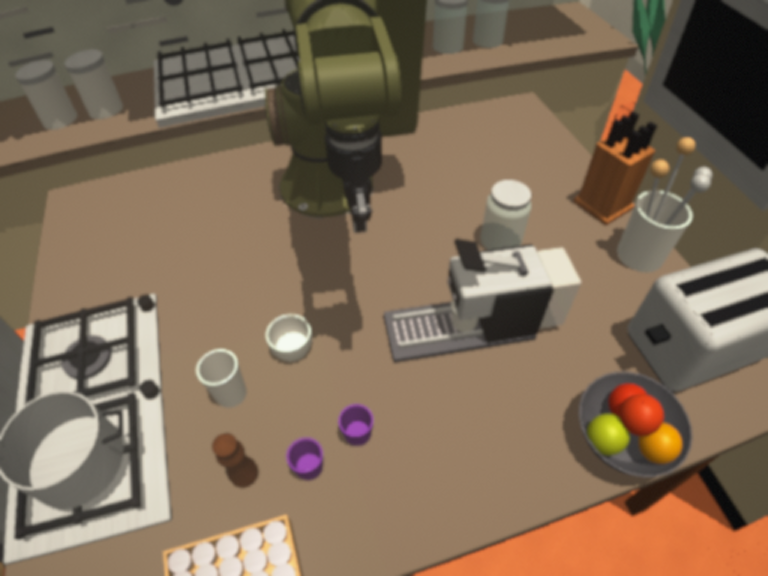

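The lever is back up, the cup is home, the bystanders haven't moved and the arm is clear, so I'm handing in.

```bash
python3 -c "
from h import *
sign_off()"
```

```text
the job is handed in; nothing more can be done
```

I stood the cup on the tray front, then slid it home with a tool leaned back about 49° until the push force jumped to about 8 N against the column. I backed off and pressed the lever to its stop (force rose from 7 N to 21 N), and it sprang back up. I handed in at about 44 s; no verdict was reported.

**Last checks:**
- **Lever:** the pad is back at its rest height, within 1 mm.
- **Cup:** it is upright and roughly centred between the rails. The last full fit, just after the push, put it within 3 mm of centre across.
- **Bystanders:** all four are within about 2 mm of their starts.
- **Robot:** it is clear of everything, with no contact force.

**What failed or disagreed:**
- **First grasp:** it closed on air and nudged the cup about 4 mm. The camera views showed the fingertips about 30 mm behind the reported TCP when shut (about 43 mm when open), not 11 mm ahead as the text says. I used the measured offset from then on.
- **Cup position along the machine:** it measured about -27 to -28 mm, against the stated home of -31 mm. I put this down to about 3 mm of error in my machine origin, since the cup was pressed against the column.

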